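# Move the charged battery pack to the cordless airbrush compressor

## Task

The battery pack on the grey charger is full: press the charger's red catch button so that the pack springs loose, slide the pack out of the dovetail, and slide it into the matching dovetail on the blue airbrush compressor until it is fully home and the catch clicks. Feel your way and do not force anything, leave the paint containers where they stand, and let go of the pack at the end.

Things in the scene. Friction and masses are not known exactly. Their poses are not given: they have to be found in the camera images.
- pack_center (a point): Battery pack, 0.25-0.5 kg, starts home in the charger: black block 64 (x) x 56 (y) x 40 (z) mm, yellow patch on top, on a 5 mm neck and a yellow dovetail foot 9 mm high, 43 wide, 56 long (the front 6 mm a tongue 14 wide). Point: centre of the black block, 34 mm above the foot's underside. x: the end that goes in first (white strip on top at that end); z up. Grasp the black block across y.
- charger: Battery charger: grey box 220 x 92 mm, black top, fixed. Origin on the table under the seat (home place of the pack); x = direction in which the pack slides in, y across, z up. Floor of its dovetail shoe (the black top) 42 mm above the table. The shoe is described under the seats, catch and ejector; the compressor has the same one.
- compressor: Cordless airbrush compressor: blue box 220 x 100 mm, fixed; blue tank with gauge across its far end (from x = +93 to +186 mm, up to 104 mm high). Origin on the table, x = slide-in direction, y across. On top a black shoe plate, floor 58 mm above the table, fastened by hand through slotted holes: square, but up to 12 mm off its mark along x and 5 mm along y. It cannot be moved.
- charger_seat (a point): Where pack_center is when the pack is home in the charger (76 mm above the table). Two aluminium rails run from 24 mm before the seat to 30 mm past it along x and rise 12 mm above the shoe floor; their flanks lean inwards over the foot (48 mm apart at the floor, 36 at the lip). The pack has about 1.2 mm play to each side and 1.8 mm upwards. Slick plastic.
- compressor_seat (a point): MARK for the seat, on the housing, 92 mm above the table. The real seat (pack_center when home) is at this height but up to 12 mm off in x and 5 in y, with the shoe. From home the pack can go 2.5 mm farther, to a hard stop; the catch clicks only within those 2.5 mm. Sliding in takes 2 to 8 N, up to about 12 N at the end. Let go, the ejector holds it back against the catch.
- compressor_ejector (a joint): White sprung pin in the compressor's end stop, m: 0 = out, 0.0115 = pack home, 0.014 = pack on the stop. Meets the pack 11.5 mm before home; 3 N, growing to 6.5 N at home (the charger's too). Mouth of either shoe: flared from 38 to 24 mm before its seat, 57 narrowing to 44 mm wide, 7 mm high; before it a flat open landing 77 mm long; set the pack down there 80 mm short.
- charger_button (a point): Centre of the top of the charger's red catch button (pad 30 x 36 mm), 72 mm past the seat along x, 56 mm above the table when up. Press straight down: 7 mm travel, 2 N growing to 4.5 N (plus up to 2 N rubbing), then a hard stop. Once it is down the ejector pushes the pack some 11 mm out, too far for the catch to take it again.
- charger_catch (a joint): Charger catch (button and tooth in one piece), m: 0 = up (locking), 0.007 = fully pressed.
- compressor_catch (a joint): Compressor catch (red button and, in the middle of the shoe floor, a ramped brass tooth 6 mm high, one piece), m: 0 = up (free, or clicked behind the ledge in the pack's foot), about 0.003 to 0.006 while the foot rides on the tooth, 0.007 = fully down.
- jar_mid (a point): Bystander: paint jar, 56 mm diameter, 65 mm high, loose; the point is half-way up.
- bottle_mid (a point): Bystander: paint bottle, 48 mm diameter, 110 mm high, loose; the point is half-way up.
- can_mid (a point): Bystander: paint can, 60 mm diameter, 85 mm high, loose; the point is half-way up.
- pack: The same battery pack; its origin is the centre of the underside of the dovetail foot, axes as pack_center.
There are look-alikes about, which are no part of the job. Of the things that look like the pack, the middle-sized one is meant.

How it is judged (in metres and radians):
On the way, in this order (a step that is already met when the one before it is completed fails the run):
1. the charger's catch button is pressed down (past 5 mm) (value of joint charger_catch above 0.005 m), for 0.05 s.
2. the pack is out of the charger's dovetail (more than 100 mm from its seat) (distance between pack_center and charger_seat above 0.1 m), for 0.1 s.
At the end, for the whole second after the job is handed in: The pack is home and clicked in the compressor's shoe: it holds the ejector pin in (over 9.5 mm), the compressor's catch is up (under 2.5 mm down), and the pack is within 16 mm of the seat mark on plan (the shoe is off too), 4 mm of its height and 0.08 rad of its direction, at rest (value of joint compressor_ejector above 0.0095 m and value of joint compressor_catch below 0.0025 m and horizontal distance between pack_center and compressor_seat below 0.016 m and z of pack_center in the frame of compressor between 0.088 and 0.096 m and angle between the x axis of pack_center and the x axis of compressor, either way round below 0.08 rad and linear speed of pack below 0.02 m/s); the robot touches nothing.
It fails at once if the pack is forced against the compressor (over 45 N, all contacts added up) (contact force between pack and compressor above 45 N).
It fails at once if the pack is forced against the charger (over 60 N, all contacts added up) (contact force between pack and charger above 60 N).
It fails at once if the robot presses on the charger or its button with more than 30 N (contact force between any of the fingers, the arm and charger above 30 N).
It fails at once if the robot pushes the compressor with more than 30 N (contact force between any of the fingers, the arm and compressor above 30 N).
It fails at once if a paint container is moved by more than 20 mm or tipped (distance of any of jar_mid, bottle_mid, can_mid from where it was at the start of the episode above 0.02 m or angle between any of jar_mid, bottle_mid, can_mid's own z axis and vertical above 0.35 rad).
It also fails if it takes over 72 s, if anything falls off the work surface, if the arm or the gripper's body presses on something with over 40 N, if the wrist force passes 120 N, or if a joint passes its speed limit or range.

## Robot

A 6-joint arm with a two-finger parallel gripper is mounted at the origin on the work surface. World frame = base frame: x ahead of the robot, y to its left, z up, the work surface at z = 0. Lengths are in m, angles in degrees, forces in N, time in s.
With the tool pointing down it reaches from about 0.3 to 0.875 m from the base axis. Payload 4.2 kg.
Tool frame: the origin (TCP) lies at the very end of the fingers, on their centre line; the grasp point (between the pads) lies 19 mm behind it (arm.grip_depth is the distance from the TCP to the grasp point, in m); z points along the fingers, x is the direction in which the jaws open and shut, and the axes are right-handed (so a half turn about z gives the same grasp; the last joint's range is limited). The gripper opens to 85 mm and grips with 20 to 120 N. Pads are 22 mm wide; open, the fingers measure 114 mm over their backs; the gripper's body (76 mm by 85 mm) begins 54 mm behind the grasp point. The pads swing forward as they close: fully open they stand 13 mm farther back than shut.
Start: joints at [-67.953, 18.312, 89.639, -0, 72.044, -1.146], TCP at [0.226, -0.529, 0.2] pointing down, gripper open.
Joint ranges: [-177.97, 177.97], [-48.28, 115.42], [12.27, 149.76], [-77.06, 257.06], [2.81, 150.46], [-146.56, 146.56]. Speed limits (degrees/s): [147.25, 147.25, 180, 180, 180, 180].

## Interface

Orientations are given as [roll, pitch, yaw] about the fixed x, y, z axes, in that order (R = Rz(yaw) Ry(pitch) Rx(roll)).
In Python, from rig import arm gives the robot as it stands. The module is installed in compiled form; this text tells all that it offers.
- The arm moves only by the tool servo_tool, never from a script. Its argument "increments" is a list of rows, each an object of numbers: "x", "y", "z": the shift along the tool's x, y, z in mm; "rx", "ry", "rz": the turn, a rotation vector about the tool's x, y, z in degrees. A call has 1 to 8 rows; each row is the pose to reach, as a shift and turn from the pose commanded when the call began, along the tool's axes at that moment; what a row does not reach only later rows make up. A row lasts 1/8 s, in which the tool goes at most 62.5 mm and 10.7 degrees, less where a joint would pass 70% of its speed; a pose out of reach is approached as far as the arm can. A call with a gripper value outside its range is refused whole. "hand" is the opening, from 0 (shut) to 1 (fully open), set as the call begins (left out, the last holds). The fingers move at their own pace and stop on an object; "force" is the grip in N (left out, the last holds). Time passes only in rows, so rows that repeat a pose let the fingers close. It gives the time, the measured TCP pose, the force and the opening at its end, in the units of the state.
- arm.read_state(): the state, without advancing time (a new reading comes with each control period).
- arm.grab_frame(name): name is "side" or "top"; returns a dict with "pixels" (400x640x3 uint8, red, green, blue), "vertical_fov" (degrees; the focal length in pixels is half the picture's height over the tangent of half this angle, whatever the lens; pixels are square), "cx", "cy" (the principal point, pixels), "k1" (the pictures are not rectified: a ray, as slopes to the right and down, at radius r is drawn at 1 + k1 r^2 times it, then the intrinsics apply), "rvec" (rotation vector, rad) and "tvec" (3), from world to camera coordinates, as OpenCV has them. Camera axes: x right, y down, z forward; pixel columns grow to the right and rows downward; lengths in m; the calibration is good to about 2 mm. A picture is of the moment at which its call begins. There is no depth.
- arm.job_done(): hands the job in, once; it reports no verdict.
The state is a dict: "t": time; "joint_positions": joint angles; "qd": joint speeds; "tau": joint torques, N m; "eef_pos": TCP position; "tcp_rot": TCP orientation; "ft_force": force on the tool from outside, world axes, zero at the start; "torque": the same for the moment, N m; "width": finger opening in m.
Only numpy, scipy, OpenCV 4.12 (cv2) and the standard library are available. Lean on these libraries where they do the work, as an engineer would, in place of code of your own. Each camera call takes 0.05 s, during which the arm holds its last target. There are 200 camera calls.

## Working session

There is one attempt and no reset: what is moved stays moved. The work goes in short steps, Python scripts to look and compute and a tool call to move; the robot and the scene stay as the last step left them, time stands still between calls to the robot, and variables do not carry over. Pictures are saved under pics/ and viewed, about 8 in all and at most 12, crops included, and the job is handed in when it is done.

Besides the shell and the picture viewer there is one more tool, called after "Emit:" by a JSON object that holds its "api" and its "payload". servo_tool: Moves the arm, as the interface text tells. Its arguments: {"type":"object","properties":{"increments":{"type":"array"},"hand":{"type":"number"},"force":{"type":"number"}},"required":["increments"]}

```bash
mkdir -p pics && cat > h.py <<'E'
import numpy as np, cv2
from rig import arm
def grab(n):
    f=arm.grab_frame(n); f['R']=cv2.Rodrigues(np.array(f['rvec'],float))[0]; f['t']=np.array(f['tvec'],float).ravel()
    f['f']=200/np.tan(np.radians(f['vertical_fov'])/2); f['C']=-f['R'].T@f['t']; return f
def ray(f,u,v):
    x=(u-f['cx'])/f['f']; y=(v-f['cy'])/f['f']; a,b=x,y
    for _ in range(30):
        s=1+f['k1']*(a*a+b*b); a,b=x/s,y/s
    d=f['R'].T@np.array([a,b,1]); return d/np.linalg.norm(d)
def onz(f,u,v,z):
    d=ray(f,u,v); return f['C']+d*(z-f['C'][2])/d[2]
def proj(f,P):
    p=f['R']@np.array(P,float)+f['t']; a,b=p[:2]/p[2]; s=1+f['k1']*(a*a+b*b)
    return np.array([f['f']*a*s+f['cx'],f['f']*b*s+f['cy']])
def tri(f,p,g,q):
    a,b=ray(f,*p),ray(g,*q); M=np.stack([a,-b],1); s=np.linalg.lstsq(M,g['C']-f['C'],rcond=None)[0]
    A=f['C']+s[0]*a;B=g['C']+s[1]*b; return (A+B)/2,np.linalg.norm(A-B)
def save(f,name,crop=None,k=1):
    im=f['pixels'][:,:,::-1]
    if crop: u0,v0,u1,v1=crop; im=im[v0:v1,u0:u1]
    cv2.imwrite('pics/'+name,cv2.resize(im,None,fx=k,fy=k,interpolation=cv2.INTER_CUBIC))
E
python3 - <<'E'
from h import *
for n in('top','side'):
    f=grab(n); save(f,n+'0.png',k=1.25); np.save(n+'0.npy',f['pixels']); print(n,f['C'],f['f'],f['k1'],f['R'][2])
print(arm.read_state(),arm.grip_depth)
E
```

```text
top [0.33103581 0.01173776 1.3840753 ] 415.2777669160249 0.023028517718627805 [ 0.11993175 -0.00778049 -0.99275165]
side [0.00423065 0.85146295 1.11615515] 514.1055487282981 0.0031558063083124963 [ 0.35481951 -0.592554   -0.72317555]
{'t': 0.1, 'joint_positions': array([-6.79524606e+01,  1.83484743e+01,  8.96989436e+01,  1.44437423e-03,
        7.20454056e+01, -1.14603009e+00]), 'qd': array([-0.07552823, -0.07466504, -0.23732141, -0.03187657, -0.02902163,
       -0.05868862]), 'tau': array([ 7.02085617e-05, -4.16409159e+01, -2.34704036e+01,  3.60074739e-05,
        4.85908531e-03, -1.36482646e-05]), 'eef_pos': array([ 0.22628481, -0.52808103,  0.19886461]), 'tcp_rot': array([-1.79996770e+02,  9.27774564e-02, -6.68068742e+01]), 'ft_force': array([0.29546512, 1.43201808, 0.12046416]), 'torque': array([0.00261272, 0.03422273, 0.01574595]), 'width': 0.08484424548887914} 0.0187
```

View pics/top0.png

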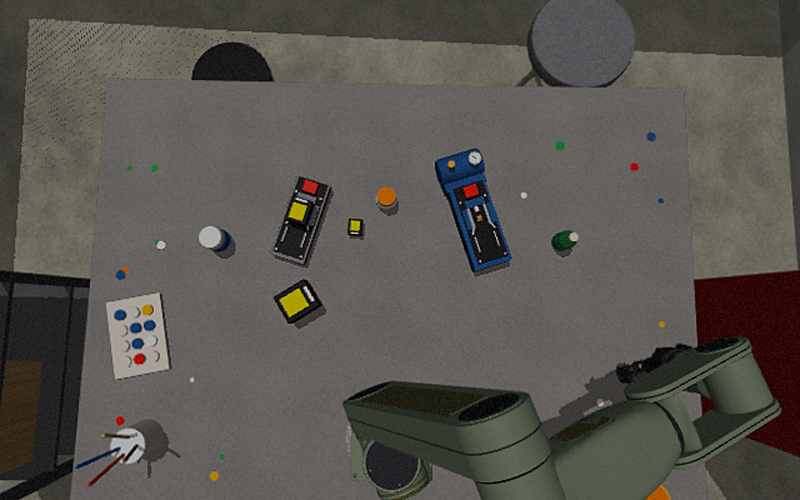

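View pics/side0.png

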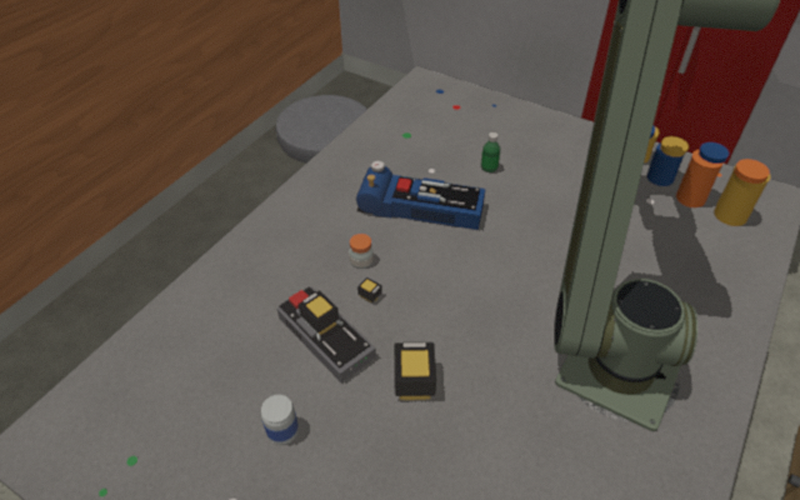

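```bash
python3 - <<'E'
from h import *
T=grab('top');S=grab('side')
def blobs(f,lo1,hi1,box,mn=15):
    u0,v0,u1,v1=box; hsv=cv2.cvtColor(f['pixels'][v0:v1,u0:u1],cv2.COLOR_RGB2HSV)
    m=cv2.inRange(hsv,lo1,hi1)
    if lo1[0]==0 and hi1[0]<12: m|=cv2.inRange(hsv,(168,)+lo1[1:],(180,)+hi1[1:])
    n,l,st,c=cv2.connectedComponentsWithStats(m)
    return [(np.round(c[i]+[u0,v0],1),st[i,4]) for i in range(1,n) if st[i,4]>=mn]
boxT=(150,100,480,280);boxS=(180,110,420,330)
for nm,lo,hi in(('red',(0,150,80),(8,255,255)),('yel',(20,120,90),(35,255,255)),('orange',(9,130,90),(19,255,255))):
    for n,f,b in(('T',T,boxT),('S',S,boxS)):
        print(nm,n,blobs(f,lo,hi,b))
a=T['pixels'][135:225,205:275,::-1];b=T['pixels'][115:225,340:415,::-1];c=S['pixels'][225:305,215:305,::-1];d=S['pixels'][125:185,280:395,::-1]
r=lambda i,w,h:cv2.resize(i,(w,h),interpolation=cv2.INTER_CUBIC)
L=np.zeros((600,800,3),np.uint8)
L[:360,:280]=r(a,280,360);L[:550,300:675-0]=r(b,375,550)
cv2.imwrite('pics/c1.png',L)
L=np.zeros((600,800,3),np.uint8);L[:320,:360]=r(c,360,320);L[325:325+240,:460]=r(d,460,240)
cv2.imwrite('pics/c2.png',L)
E
```

```text
red T [(array([247.5, 149. ]), np.int32(100)), (array([376.3, 152.2]), np.int32(98))]
red S [(array([322.7, 147.2]), np.int32(100)), (array([238.2, 238.4]), np.int32(102))]
yel T [(array([360.5, 130.8]), np.int32(16)), (array([237.8, 168.7]), np.int32(148)), (array([283.6, 180. ]), np.int32(62)), (array([234.6, 241.7]), np.int32(307))]
yel S [(array([294.2, 227.9]), np.int32(79)), (array([254.9, 244.9]), np.int32(215)), (array([261.8, 262.3]), np.int32(22)), (array([331.6, 290.4]), np.int32(482)), (array([331.1, 317.8]), np.int32(56))]
orange T [(array([308.8, 156.3]), np.int32(179))]
orange S [(array([296.5, 143.3]), np.int32(18)), (array([288.1, 194.2]), np.int32(203))]
```

View pics/c1.png

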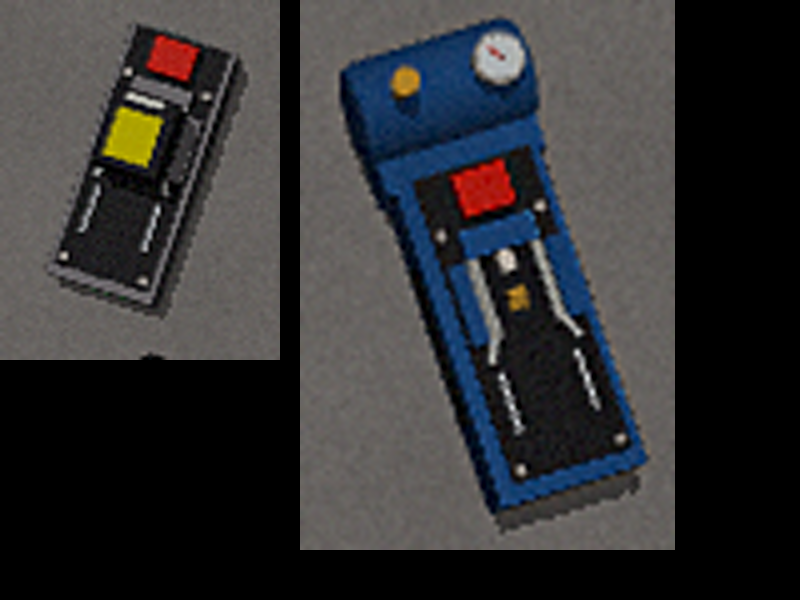

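View pics/c2.png

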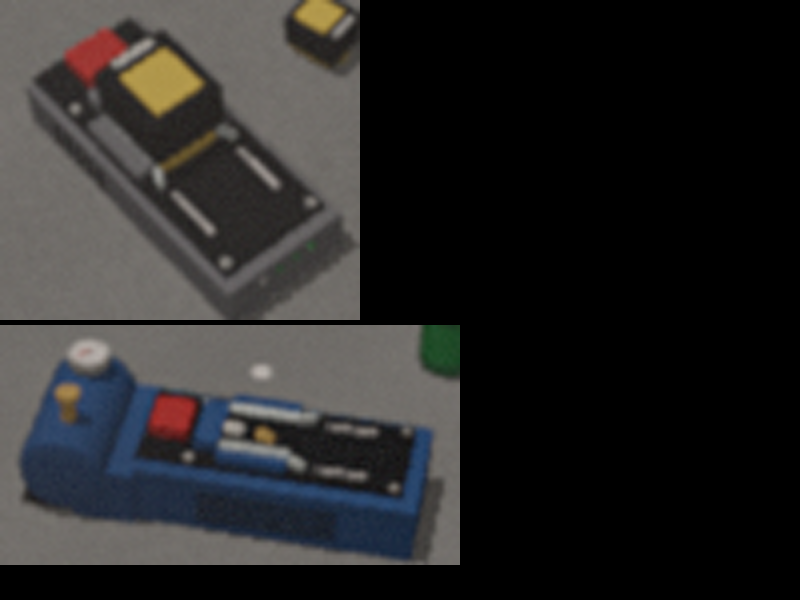

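```bash
python3 - <<'E'
from h import *
T=grab('top');S=grab('side')
def show(n,p): print(n,np.round(np.asarray(p)*1000,1))
for n,a,b in(('ch_btn',(247.5,149),(238.2,238.4)),('co_btn',(376.3,152.2),(322.7,147.2)),('patch',(237.8,168.7),(254.9,244.9)),('jar',(308.8,156.3),(288.1,194.2))):
    p,e=tri(T,a,S,b); show(n,[*p,e])
show('chb56',onz(T,247.5,149,.056));show('chb56 S',onz(S,238.2,238.4,.056))
show('cob72',onz(T,376.3,152.2,.072));show('cob72 S',onz(S,322.7,147.2,.072))
show('patch96',onz(T,237.8,168.7,.096));show('patch96S',onz(S,254.9,244.9,.096))
def screws(nm,T,q,z):
    P=np.array([onz(T,u,v,z)[:2] for u,v in q]); show(nm,P); x=(P[0]+P[1]-P[2]-P[3])/2
    y=(P[0]-P[1]+P[2]-P[3])/2
    print(nm,'len',np.hypot(*x)*1000,'yaw',np.degrees(np.arctan2(x[1],x[0])),'w',np.hypot(*y)*1000,np.degrees(np.arctan2(y[1],y[0])),'ctr',P.mean(0)*1000)
screws('ch',T,[(205+x/4,135+y/4) for x,y in((128,72),(207,97),(63,257),(143,282))],.043)
screws('co',T,[(340+(x-300)/5,115+y/5) for x,y in((440,237),(540,206),(520,470),(621,438))],.059)
screws('chS',S,[(215+x/4,225+y/4) for x,y in((75,108),(128,45),(226,262),(311,202))][0:4],.043)
screws('coS',S,[(280+x/4,125+(y-325)/4) for x,y in((187,457),(187,457),(394,488),(406,432))],.059)
E
```

```text
ch_btn [641.6 222.1  52.8   1. ]
co_btn [ 633.6 -197.    68.3    1.1]
patch [5.672e+02 2.431e+02 9.660e+01 4.000e-01]
jar [618.3  20.9  57.9   2. ]
chb56 [640.4 221.4  56. ]
chb56 S [640.2 224.1  56. ]
cob72 [ 633.3 -196.2   72. ]
cob72 S [ 630.9 -193.4   72. ]
patch96 [567.5 243.3  96. ]
patch96S [567.3 242.7  96. ]
ch [[629.5 257.4]
 [609.7 192. ]
 [475.9 304.2]
 [456.6 238.9]]
ch len 160.3696383215027 yaw -16.993160031200123 w 68.17095719469106 73.34666955485598 ctr [542.90253916 248.13969935]
co [[ 602.  -171.2]
 [ 623.6 -236.3]
 [ 451.  -222.4]
 [ 472.6 -287.4]]
co len 159.43530957456915 yaw 18.706894814837057 w 68.53166900832919 108.37733267767534 ctr [ 537.30981959 -229.32172919]
chS [[629.7 259.1]
 [632.4 198.2]
 [476.4 305.5]
 [456.4 240.9]]
chS len 170.5669343928554 yaw -15.139036756299427 w 63.3621129914938 82.11028986360503 ctr [548.73605899 250.90630487]
coS [[ 601.8 -169.5]
 [ 601.8 -169.5]
 [ 449.9 -221.2]
 [ 471.1 -283.6]]
coS len 163.76737852887038 yaw 30.401385892187424 w 32.94615542536802 108.7445649022367 ctr [ 531.15172195 -210.9353688 ]
```

Emit:
{"api": "servo_tool", "payload": {"increments": [{"x": -33,"y": -42,"rz": 5},{"x": -66,"y": -84,"rz": 10},{"x": -99,"y": -126,"rz": 15},{"x": -132,"y": -168,"rz": 20},{"x": -165,"y": -210,"rz": 25},{"x": -198,"y": -252,"rz": 30},{"x": -231,"y": -294,"rz": 35},{"x": -264,"y": -336,"rz": 40}], "hand": 0, "force": 40}}

```text
invalid input
```

```bash
cat >> h.py <<'E'
def d(tx,ty,tz,yaw):
    s=arm.read_state(); p=np.array(s['eef_pos'])*1000; r,pi,y=s['tcp_rot']; a=np.radians(y)
    D=np.array([tx,ty,tz])-p
    print('t',s['t'],'pos',p.round(1),'rpy',np.round([r,pi,y],2),'F',np.round(s['ft_force'],2),'w',round(s['width'],4))
    print('x %.1f y %.1f z %.1f rz %.1f'%(D[0]*np.cos(a)+D[1]*np.sin(a),D[0]*np.sin(a)-D[1]*np.cos(a),-D[2],-(yaw-y)))
E
python3 -c "
from h import *
d(640.3,222.8,120,-106.8)"
```

```text
t 0.3 pos [ 226.4 -528.4  199.3] rpy [-1.800e+02  3.000e-02 -6.681e+01] F [ 0.09 -0.41 -0.1 ] w 0.0851
x -527.4 y -676.3 z 79.3 rz 40.0
```

Emit:
{"api": "servo_tool", "payload": {"increments": [{"x": -33,"y": -42,"z": 0,"rx": 0,"ry": 0,"rz": 5},{"x": -66,"y": -84,"z": 0,"rx": 0,"ry": 0,"rz": 10},{"x": -99,"y": -126,"z": 0,"rx": 0,"ry": 0,"rz": 15},{"x": -132,"y": -168,"z": 0,"rx": 0,"ry": 0,"rz": 20},{"x": -165,"y": -210,"z": 0,"rx": 0,"ry": 0,"rz": 25},{"x": -198,"y": -252,"z": 0,"rx": 0,"ry": 0,"rz": 30},{"x": -231,"y": -294,"z": 0,"rx": 0,"ry": 0,"rz": 35},{"x": -264,"y": -336,"z": 0,"rx": 0,"ry": 0,"rz": 40}], "hand": 0, "force": 40}}

```text
t: 1.3
eef_pos: [0.432, -0.152, 0.1998]
tcp_rot: [-180.0, -0.0, -107.0]
ft_force: [0.6, 0.0, -0.0]
width: -0.0
```

```bash
python3 -c "
from h import *
d(640.3,222.8,120,-106.8)"
```

```text
t 1.3 pos [ 432.  -152.   199.8] rpy [-1.7996e+02 -1.0000e-02 -1.0698e+02] F [ 0.55  0.02 -0.04] w -0.0
x -419.3 y -89.8 z 79.8 rz -0.2
```

Emit:
{"api": "servo_tool", "payload": {"increments": [{"x": -60,"y": -13,"z": 0,"rx": 0,"ry": 0,"rz": 0},{"x": -120,"y": -26,"z": 0,"rx": 0,"ry": 0,"rz": 0},{"x": -180,"y": -39,"z": 0,"rx": 0,"ry": 0,"rz": 0},{"x": -240,"y": -52,"z": 10,"rx": 0,"ry": 0,"rz": 0},{"x": -300,"y": -65,"z": 30,"rx": 0,"ry": 0,"rz": 0},{"x": -360,"y": -78,"z": 50,"rx": 0,"ry": 0,"rz": 0},{"x": -419,"y": -90,"z": 70,"rx": 0,"ry": 0,"rz": 0},{"x": -419,"y": -90,"z": 80,"rx": 0,"ry": 0,"rz": 0}]}}

```text
t: 2.3
eef_pos: [0.6392, 0.225, 0.1172]
tcp_rot: [179.9, -0.0, -106.6]
ft_force: [0.1, -0.5, -0.4]
width: 0.0004
```

```bash
python3 -c "
from h import *
d(640.3,222.8,60,-106.8)
S=grab('side');save(S,'s2.png',(190,190,310,280),6.6)"
```

```text
t 2.3 pos [639.2 225.  117.2] rpy [ 1.7993e+02 -1.0000e-02 -1.0659e+02] F [ 0.14 -0.53 -0.42] w 0.0004
x 1.8 y -1.6 z 57.2 rz 0.2
```

View pics/s2.png

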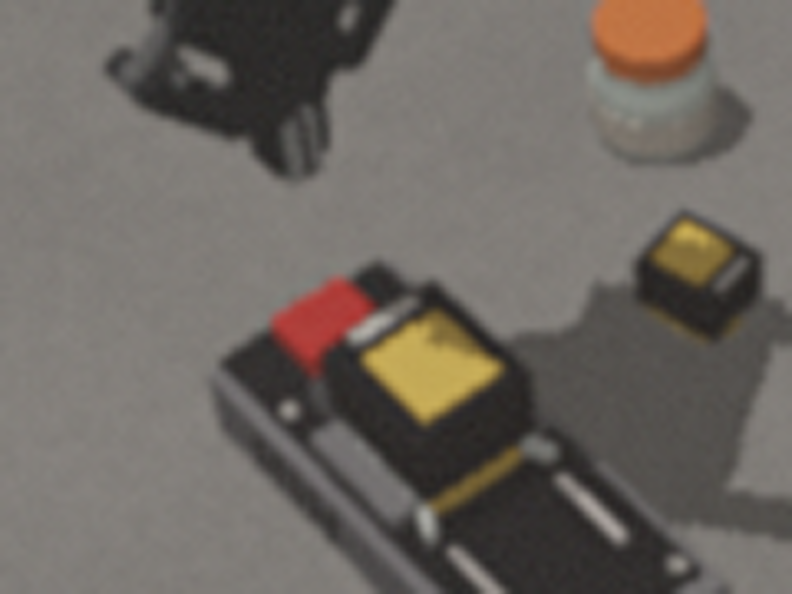

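Emit:
{"api": "servo_tool", "payload": {"increments": [{"x": 2,"y": -2,"z": 25,"rx": 0,"ry": 0,"rz": 0},{"x": 2,"y": -2,"z": 50,"rx": 0,"ry": 0,"rz": 0},{"x": 2,"y": -2,"z": 58,"rx": 0,"ry": 0,"rz": 0},{"x": 2,"y": -2,"z": 60,"rx": 0,"ry": 0,"rz": 0},{"x": 2,"y": -2,"z": 62,"rx": 0,"ry": 0,"rz": 0},{"x": 2,"y": -2,"z": 64,"rx": 0,"ry": 0,"rz": 0},{"x": 2,"y": -2,"z": 65,"rx": 0,"ry": 0,"rz": 0},{"x": 2,"y": -2,"z": 65,"rx": 0,"ry": 0,"rz": 0}]}}

```text
t: 3.35
eef_pos: [0.64, 0.2191, 0.0547]
tcp_rot: [-180.0, 0.0, -106.8]
ft_force: [0.4, 1.0, -0.9]
width: 0.0
```

Emit:
{"api": "servo_tool", "payload": {"increments": [{"x": -2,"y": 1,"z": 1,"rx": 0,"ry": 0,"rz": 0},{"x": -2,"y": 1,"z": 2,"rx": 0,"ry": 0,"rz": 0},{"x": -2,"y": 1,"z": 3,"rx": 0,"ry": 0,"rz": 0},{"x": -2,"y": 1,"z": 4,"rx": 0,"ry": 0,"rz": 0},{"x": -2,"y": 1,"z": 5,"rx": 0,"ry": 0,"rz": 0},{"x": -2,"y": 1,"z": 5.5,"rx": 0,"ry": 0,"rz": 0},{"x": -2,"y": 1,"z": 5.5,"rx": 0,"ry": 0,"rz": 0}]}}

```text
t: 4.22
eef_pos: [0.6396, 0.2212, 0.049]
tcp_rot: [180.0, -0.0, -106.8]
ft_force: [0.4, 0.1, 0.1]
width: -0.0001
```

```bash
python3 -c "
from h import *
d(640.3,222.8,46,-106.8)
S=grab('side');save(S,'s3.png',(190,190,310,280),6.6)
d(640.3,222.8,46,-106.8)"
```

```text
t 4.225 pos [639.6 221.2  49. ] rpy [ 1.8000e+02 -1.0000e-02 -1.0681e+02] F [0.35 0.12 0.11] w -0.0001
x -1.8 y -0.2 z 3.0 rz -0.0
t 4.275 pos [639.6 221.2  49.1] rpy [-180.     -0.   -106.81] F [ 0.23 -0.61 -0.63] w -0.0001
x -1.7 y -0.2 z 3.1 rz -0.0
```

View pics/s3.png

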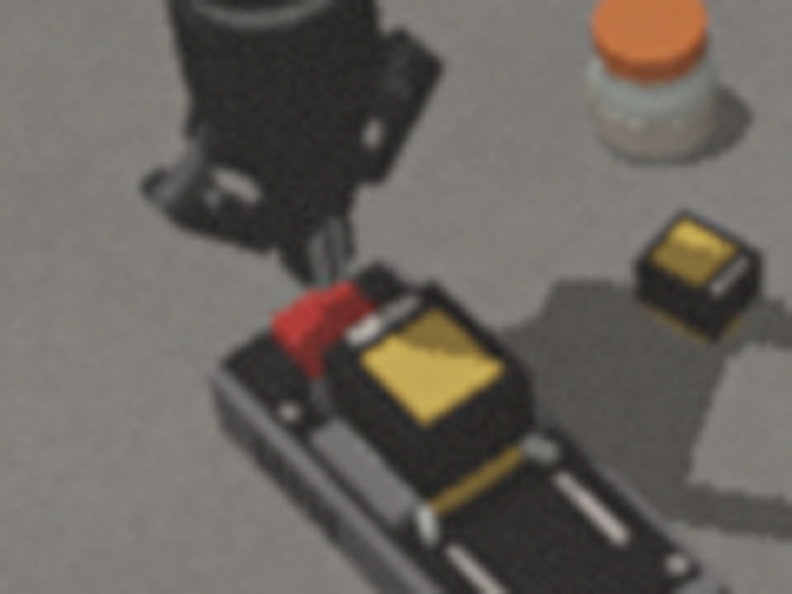

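```bash
python3 -c "
from h import *
S=grab('side');T=grab('top')
p=[.6396,.2212,.049]
print(proj(S,p),proj(T,p))
for z in(.049,.056,.06,.065): print(z,onz(S,239.2,232.9,z))
for du in(0,.01,.02): print(proj(S,[.6396+du,.2212,.056]))
save(T,'t3.png',(190,110,290,200),6.5)"
```

```text
[239.3629909  239.43264954] [247.87074576 149.74908259]
0.049 [0.6538568  0.20337438 0.049     ]
0.056 [0.64959558 0.20762552 0.056     ]
0.06 [0.64716059 0.21005474 0.06      ]
0.065 [0.64411686 0.21309126 0.065     ]
[239.06580113 237.76329666]
[236.06893599 236.24683294]
[233.08751195 234.73820441]
```

View pics/t3.png

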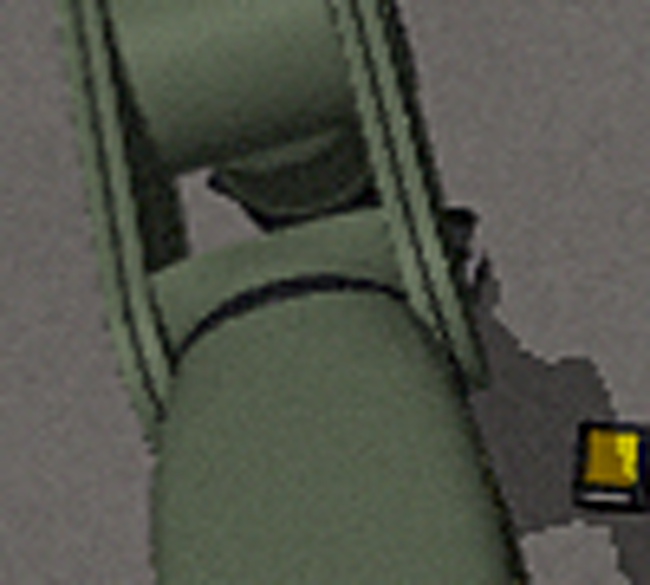

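Emit:
{"api": "servo_tool", "payload": {"increments": [{"x": 0,"y": 0,"z": 1,"rx": 0,"ry": 0,"rz": 0},{"x": 0,"y": 0,"z": 2,"rx": 0,"ry": 0,"rz": 0},{"x": 0,"y": 0,"z": 2,"rx": 0,"ry": 0,"rz": 0}]}}

```text
t: 4.75
eef_pos: [0.6395, 0.2212, 0.0469]
tcp_rot: [180.0, -0.0, -106.8]
ft_force: [-0.1, -0.2, -0.3]
width: 0.0002
```

```bash
python3 -c "
from h import *
d(640.3,222.8,46,-106.8)
S=grab('side')
hsv=cv2.cvtColor(S['pixels'],cv2.COLOR_RGB2HSV)[225:260,220:275]
print(arm.read_state()['tau'],arm.read_state()['joint_positions'])
m=cv2.inRange(hsv,(20,120,90),(35,255,255));M=cv2.moments(m,True);print(M['m00'],M['m10']/M['m00']+220,M['m01']/M['m00']+225)
p=S['pixels'][226:246,228:250]
for r in p: print(' '.join('%02x%02x%02x'%tuple(c) for c in r))
"
```

```text
t 4.75 pos [639.5 221.2  46.9] rpy [ 1.7999e+02 -1.0000e-02 -1.0681e+02] F [-0.14 -0.23 -0.25] w 0.0002
x -1.8 y -0.3 z 0.9 rz -0.0
[-3.19964638e-04 -5.29908335e+01 -2.08215058e+01 -1.29848763e-04
  1.97851812e-03  7.24854976e-08] [ 1.81065724e+01  3.39721715e+01  8.66540822e+01 -6.98580783e-03
  5.93852160e+01  1.24917223e+02]
210.0 254.94761904761904 245.4190476190476
2c2c29 2e2c2c 2e2b2b 2a2827 2e2d29 2b2b2b 2e2f2c 302e2c 2e2e2e 464542 52514f 42423f 4a4746 555451 3e3e3b 4c4848 77736f 807e79 807d79 7f7c77 817f79 807d78
2f2b2b 292927 2b2826 302c2c 2e2d2d 2d2b2c 2f2d2b 2d2e2d 353130 52514e 595756 484644 464341 545250 403f3c 484642 73706c 817e7a 807c78 827e7a 827e79 7f7d77
484743 423f3c 464343 4b4947 3c3837 2e2a28 2c2b2a 2d2a28 323332 565552 5a5955 4a4846 444242 50504e 42403f 454340 77736f 827d78 7e7a76 7e7a76 817d79 807c78
74726e 6e6b67 726e6a 6f6d68 504f4b 332f2f 2b2a29 282825 343532 4f4e4b 5a5a58 4d4b48 423f3c 52514f 4d4c49 595552 787470 7b7873 6b6664 63605d 726d6c 787471
84807b 817f7a 837f7b 7f7b77 62605c 403e3d 2b2a27 2d2b2a 302e2e 484744 585754 53514e 454442 52524e 605d5a 6a6965
[... 1652 characters left out ...]
 6f2d2a 6d302c 5d2e2c 4b2e2d 584e4b 84807a 8a8580 7e7b7a 5d5b5b 544a3c 86703c a58d44
353533 333031 31302f 392d2c 512c29 6c302d 753230 722f2c 732e2a 72302e 67302d 532f2d 41302e 342f2d 393735 504e4b 54504f 534b42 645434 89733c b3994d c2a854
312e2d 2e2c2a 303130 312f2f 3c302f 512d2c 65302d 6d2e2b 722f2a 712e2c 5a2d2a 3f2e2d 33312e 2f2f2d 2c2c2b 312d2f 423b30 7e6a38 ac934b ba9f4f c3a956 c6ac57
32302f 302d2e 333131 313030 333231 3b2f2e 4f302d 61302c 6c2d2a 6f302d 562d2a 382c2b 2e2f2d 323130 312f2f 2e2d2e 504532 968041 bea452 c7ad58 c5aa56 c4aa57
332e2e 32302f 312d2d 302f2e 302f2f 2f2d2e 392f2d 4b2f2d 612e2a 6e2e2b 572b27 392b28 2e2e2c 302e2d 302e2d 2c2a2b 40392f 7c683c a99047 c1a755 c5ab57 c4aa55
```

Emit:
{"api": "servo_tool", "payload": {"increments": [{"x": 0,"y": 0,"z": 1,"rx": 0,"ry": 0,"rz": 0},{"x": 0,"y": 0,"z": 2,"rx": 0,"ry": 0,"rz": 0},{"x": 0,"y": 0,"z": 3,"rx": 0,"ry": 0,"rz": 0},{"x": 0,"y": 0,"z": 4,"rx": 0,"ry": 0,"rz": 0},{"x": 0,"y": 0,"z": 5,"rx": 0,"ry": 0,"rz": 0},{"x": 0,"y": 0,"z": 5,"rx": 0,"ry": 0,"rz": 0}]}}

```text
t: 5.55
eef_pos: [0.6395, 0.2212, 0.042]
tcp_rot: [180.0, -0.0, -106.8]
ft_force: [0.4, -0.6, -0.2]
width: 0.0005
```

Emit:
{"api": "servo_tool", "payload": {"increments": [{"x": 0,"y": 0,"z": 1,"rx": 0,"ry": 0,"rz": 0},{"x": 0,"y": 0,"z": 2,"rx": 0,"ry": 0,"rz": 0},{"x": 0,"y": 0,"z": 3,"rx": 0,"ry": 0,"rz": 0},{"x": 0,"y": 0,"z": 4,"rx": 0,"ry": 0,"rz": 0},{"x": 0,"y": 0,"z": 5,"rx": 0,"ry": 0,"rz": 0},{"x": 0,"y": 0,"z": 5,"rx": 0,"ry": 0,"rz": 0}]}}

```text
t: 6.3
eef_pos: [0.6396, 0.2212, 0.037]
tcp_rot: [180.0, -0.0, -106.8]
ft_force: [-0.3, -0.2, -0.1]
width: -0.0001
```

```bash
python3 -c "
from h import *
d(640.3,222.8,46,-106.8)
S=grab('side')
print(proj(S,[.6395,.2212,.037]))
save(S,'s4.png',(200,180,290,260),7)
"
```

```text
t 6.3 pos [639.6 221.2  37. ] rpy [ 1.8000e+02 -1.0000e-02 -1.0681e+02] F [-0.34 -0.17 -0.07] w -0.0001
x -1.8 y -0.2 z -9.0 rz -0.0
[239.89714048 242.28107283]
```

View pics/s4.png

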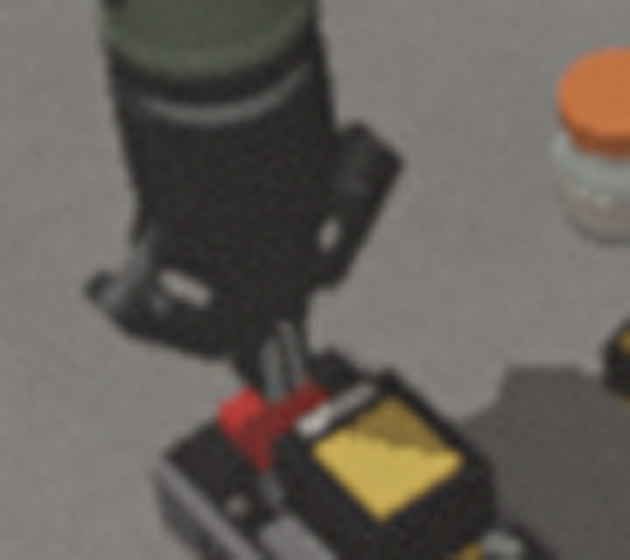

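Emit:
{"api": "servo_tool", "payload": {"increments": [{"x": 0,"y": 0,"z": 1,"rx": 0,"ry": 0,"rz": 0},{"x": 0,"y": 0,"z": 2,"rx": 0,"ry": 0,"rz": 0},{"x": 0,"y": 0,"z": 3,"rx": 0,"ry": 0,"rz": 0},{"x": 0,"y": 0,"z": 3,"rx": 0,"ry": 0,"rz": 0}]}}

```text
t: 6.85
eef_pos: [0.6395, 0.2212, 0.034]
tcp_rot: [180.0, -0.0, -106.8]
ft_force: [-0.7, 0.0, -0.4]
width: -0.0001
```

Emit:
{"api": "servo_tool", "payload": {"increments": [{"x": 0,"y": 0,"z": 1,"rx": 0,"ry": 0,"rz": 0},{"x": 0,"y": 0,"z": 2,"rx": 0,"ry": 0,"rz": 0},{"x": 0,"y": 0,"z": 3,"rx": 0,"ry": 0,"rz": 0},{"x": 0,"y": 0,"z": 3,"rx": 0,"ry": 0,"rz": 0}]}}

```text
t: 7.35
eef_pos: [0.6395, 0.2212, 0.031]
tcp_rot: [180.0, -0.0, -106.8]
ft_force: [-0.6, 0.1, -0.8]
width: -0.0
```

Emit:
{"api": "servo_tool", "payload": {"increments": [{"x": 0,"y": 0,"z": 1,"rx": 0,"ry": 0,"rz": 0},{"x": 0,"y": 0,"z": 2,"rx": 0,"ry": 0,"rz": 0},{"x": 0,"y": 0,"z": 3,"rx": 0,"ry": 0,"rz": 0},{"x": 0,"y": 0,"z": 3,"rx": 0,"ry": 0,"rz": 0}]}}

```text
t: 7.85
eef_pos: [0.6395, 0.2212, 0.028]
tcp_rot: [180.0, -0.0, -106.8]
ft_force: [0.0, -0.3, -0.6]
width: 0.0001
```

```bash
python3 -c "
from h import *
d(640.3,222.8,46,-106.8)
S=grab('side')
hsv=cv2.cvtColor(S['pixels'],cv2.COLOR_RGB2HSV)[225:260,220:275]
m=cv2.inRange(hsv,(20,120,90),(35,255,255));M=cv2.moments(m,True);print(M['m00'],M['m10']/M['m00']+220,M['m01']/M['m00']+225)
for i in range(6): S=grab('side');print(arm.read_state()['ft_force'])
"
```

```text
t 7.85 pos [639.5 221.2  28. ] rpy [ 1.7999e+02 -1.0000e-02 -1.0680e+02] F [ 0.05 -0.34 -0.58] w 0.0001
x -1.7 y -0.3 z -18.0 rz -0.0
209.0 254.9712918660287 245.444976076555
[-0.81833604 -0.31401731 -0.52640645]
[-0.01289976  0.71372059 -0.53975055]
[-0.12969734 -0.02043408  0.51874808]
[-0.1351327   0.41334066  1.04611902]
[ 0.0037809  -0.18369316 -0.59776381]
[ 0.59528434 -0.47567497 -0.27747094]
```

Emit:
{"api": "servo_tool", "payload": {"increments": [{"x": 0,"y": 0,"z": 1.5,"rx": 0,"ry": 0,"rz": 0},{"x": 0,"y": 0,"z": 3,"rx": 0,"ry": 0,"rz": 0},{"x": 0,"y": 0,"z": 3,"rx": 0,"ry": 0,"rz": 0}]}}

```text
t: 8.57
eef_pos: [0.6394, 0.2212, 0.0248]
tcp_rot: [180.0, -0.0, -106.8]
ft_force: [0.4, 0.1, -0.1]
width: -0.0002
```

```bash
python3 -c "
from h import *
S=grab('side')
save(S,'s5.png',(210,205,280,265),8)
"
```

```text
(no output)
```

View pics/s5.png

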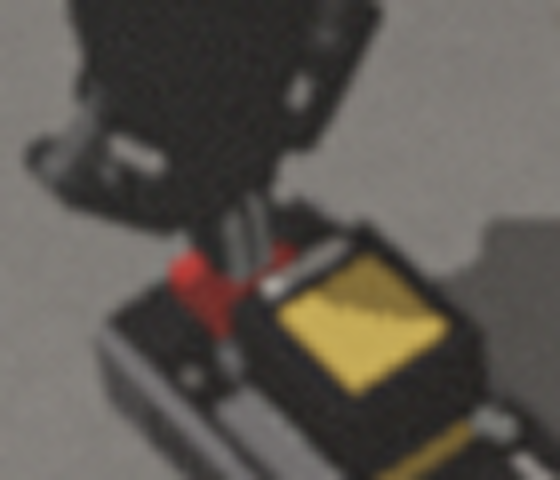

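Emit:
{"api": "servo_tool", "payload": {"increments": [{"x": 0,"y": 0,"z": 1.5,"rx": 0,"ry": 0,"rz": 0},{"x": 0,"y": 0,"z": 3,"rx": 0,"ry": 0,"rz": 0},{"x": 0,"y": 0,"z": 3,"rx": 0,"ry": 0,"rz": 0}]}}

```text
t: 9.0
eef_pos: [0.6398, 0.2213, 0.0225]
tcp_rot: [-180.0, 0.0, -106.8]
ft_force: [-0.8, -0.5, 3.1]
width: 0.0002
```

Emit:
{"api": "servo_tool", "payload": {"increments": [{"x": 0,"y": 0,"z": 1.5,"rx": 0,"ry": 0,"rz": 0},{"x": 0,"y": 0,"z": 3,"rx": 0,"ry": 0,"rz": 0},{"x": 0,"y": 0,"z": 3,"rx": 0,"ry": 0,"rz": 0}]}}

```text
t: 9.38
eef_pos: [0.6398, 0.2213, 0.019]
tcp_rot: [-180.0, 0.0, -106.8]
ft_force: [-0.6, -0.3, 3.5]
width: -0.0001
```

Emit:
{"api": "servo_tool", "payload": {"increments": [{"x": 0,"y": 0,"z": 1,"rx": 0,"ry": 0,"rz": 0},{"x": 0,"y": 0,"z": 2,"rx": 0,"ry": 0,"rz": 0},{"x": 0,"y": 0,"z": 2,"rx": 0,"ry": 0,"rz": 0}]}}

```text
t: 9.75
eef_pos: [0.6399, 0.2212, 0.0173]
tcp_rot: [-180.0, 0.0, -106.8]
ft_force: [0.7, -0.3, 4.4]
width: -0.0005
```

```bash
cat >> h.py <<'E'
def yel(f,box):
    u0,v0,u1,v1=box; hsv=cv2.cvtColor(f['pixels'],cv2.COLOR_RGB2HSV)[v0:v1,u0:u1]
    m=cv2.inRange(hsv,(20,120,90),(35,255,255));M=cv2.moments(m,True);return M['m00'],M['m10']/M['m00']+u0,M['m01']/M['m00']+v0
E
python3 -c "
from h import *
d(640.3,222.8,46,-106.8)
S=grab('side')
print(yel(S,(220,225,275,257)))
"
```

```text
t 9.75 pos [639.9 221.2  17.3] rpy [-1.7996e+02  1.0000e-02 -1.0681e+02] F [ 0.73 -0.26  4.44] w -0.0005
x -1.6 y 0.1 z -28.7 rz -0.0
(216.0, 257.6111111111111, 247.85185185185185)
```

Emit:
{"api": "servo_tool", "payload": {"increments": [{"x": 0,"y": 0,"z": 1,"rx": 0,"ry": 0,"rz": 0},{"x": 0,"y": 0,"z": 1,"rx": 0,"ry": 0,"rz": 0}]}}

```text
t: 10.05
eef_pos: [0.64, 0.2213, 0.0172]
tcp_rot: [-179.9, 0.0, -106.8]
ft_force: [-0.8, -0.2, 8.2]
width: 0.0002
```

```bash
python3 -c "
from h import *
S=grab('side')
y=yel(S,(220,225,275,257));print(y,onz(S,y[1],y[2],.096),onz(S,254.95,245.4,.096))
d(639.9,221.2,80,-106.8)
"
```

```text
(217.0, 257.6221198156682, 247.81566820276498) [0.55588453 0.24668965 0.096     ] [0.56620981 0.24393946 0.096     ]
t 10.1 pos [640.  221.3  17.2] rpy [-1.7994e+02  3.0000e-02 -1.0681e+02] F [-1.84 -0.82  9.56] w 0.0001
x 0.1 y 0.1 z -62.8 rz -0.0
```

Emit:
{"api": "servo_tool", "payload": {"increments": [{"x": 0,"y": 0,"z": -30,"rx": 0,"ry": 0,"rz": 0},{"x": 0,"y": 0,"z": -75,"rx": 0,"ry": 0,"rz": 0},{"x": 0,"y": 40,"z": -80,"rx": 0,"ry": 0,"rz": 0},{"x": 0,"y": 83,"z": -80,"rx": 0,"ry": 0,"rz": 0},{"x": 0,"y": 83,"z": -80,"rx": 0,"ry": 0,"rz": 0},{"x": 0,"y": 83,"z": -80,"rx": 0,"ry": 0,"rz": 0}], "hand": 1, "force": 20}}

```text
t: 10.85
eef_pos: [0.5604, 0.2452, 0.0957]
tcp_rot: [-180.0, -0.0, -106.8]
ft_force: [-0.6, -0.4, 0.7]
width: 0.0852
```

```bash
python3 -c "
from h import *
d(560.8,245.5,23,-106.8)
S=grab('side');save(S,'s6.png',(215,205,295,270),8)
print(proj(S,[.5608,.2455,.096]),yel(S,(220,225,275,257)))
"
```

```text
t 10.85 pos [560.4 245.2  95.7] rpy [-1.7999e+02 -2.0000e-02 -1.0679e+02] F [-0.61 -0.42  0.67] w 0.0852
x -0.4 y -0.3 z 72.7 rz 0.0
[256.31907267 246.69515237] (212.0, 257.8867924528302, 247.48584905660377)
```

View pics/s6.png

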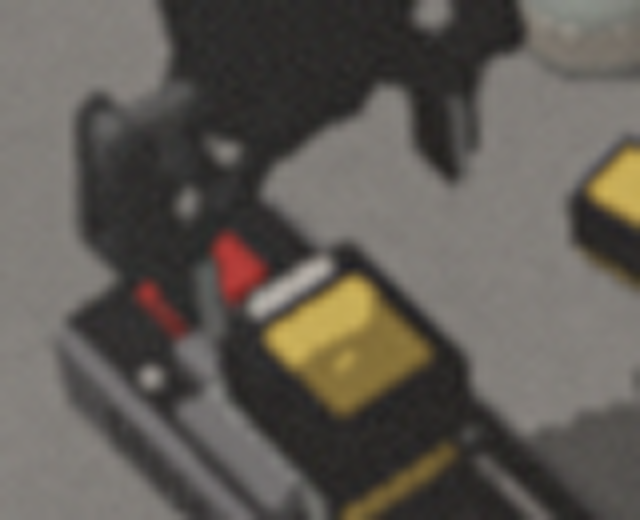

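Emit:
{"api": "servo_tool", "payload": {"increments": [{"x": 0,"y": 0,"z": 25,"rx": 0,"ry": 0,"rz": 0},{"x": 0,"y": 0,"z": 45,"rx": 0,"ry": 0,"rz": 0},{"x": 0,"y": 0,"z": 60,"rx": 0,"ry": 0,"rz": 0},{"x": 0,"y": 0,"z": 67,"rx": 0,"ry": 0,"rz": 0},{"x": 0,"y": 0,"z": 72,"rx": 0,"ry": 0,"rz": 0},{"x": 0,"y": 0,"z": 72,"rx": 0,"ry": 0,"rz": 0}]}}

```text
t: 11.65
eef_pos: [0.5604, 0.2453, 0.0242]
tcp_rot: [-180.0, 0.0, -106.8]
ft_force: [0.6, 1.0, 0.2]
width: 0.0854
```

Emit:
{"api": "servo_tool", "payload": {"increments": [{"x": 0,"y": 0,"z": 0,"rx": 0,"ry": 0,"rz": 0},{"x": 0,"y": 0,"z": 0,"rx": 0,"ry": 0,"rz": 0},{"x": 0,"y": 0,"z": 0,"rx": 0,"ry": 0,"rz": 0},{"x": 0,"y": 0,"z": 0,"rx": 0,"ry": 0,"rz": 0}], "hand": 0, "force": 20}}

```text
t: 12.15
eef_pos: [0.5606, 0.2456, 0.0248]
tcp_rot: [-179.9, 0.1, -106.8]
ft_force: [0.4, 1.3, 4.4]
width: 0.0553
```

```bash
python3 -c "
from h import *
d(560.8,245.5,23,-106.8)
S=grab('side');print(yel(S,(220,225,275,257)));s=arm.read_state();print(s['ft_force'],s['torque'])
"
```

```text
t 12.15 pos [560.6 245.6  24.8] rpy [-1.7994e+02  6.0000e-02 -1.0680e+02] F [0.42 1.28 4.45] w 0.0553
x 0.0 y -0.2 z 1.8 rz -0.0
(171.0, 259.2573099415205, 248.06432748538012)
[0.14153611 1.0929666  4.8841639 ] [0.08221136 0.1825169  0.04450618]
```

Emit:
{"api": "servo_tool", "payload": {"increments": [{"x": 0,"y": 0,"z": -1,"rx": 0,"ry": 0,"rz": 0},{"x": 0,"y": 0,"z": -1,"rx": 0,"ry": 0,"rz": 0},{"x": 0,"y": 3,"z": -1,"rx": 0,"ry": 0,"rz": 0},{"x": 0,"y": 6,"z": -1,"rx": 0,"ry": 0,"rz": 0},{"x": 0,"y": 6,"z": -1,"rx": 0,"ry": 0,"rz": 0}], "force": 45}}

```text
t: 12.82
eef_pos: [0.5542, 0.2475, 0.025]
tcp_rot: [180.0, 0.0, -106.8]
ft_force: [2.3, 4.0, -1.6]
width: 0.0558
```

```bash
python3 -c "
from h import *
d(560.8,245.5,23,-106.8)
S=grab('side');print(yel(S,(220,225,280,261)));s=arm.read_state();print(s['ft_force'],s['torque'])
"
```

```text
t 12.825 pos [554.2 247.5  25. ] rpy [ 1.800e+02  3.000e-02 -1.068e+02] F [ 2.3   4.   -1.57] w 0.0558
x -0.0 y -6.8 z 2.0 rz -0.0
(170.0, 260.70588235294116, 249.58235294117648)
[ 2.53929701  4.31496946 -2.62586603] [ 0.79248208 -0.45532331  0.00496474]
```

Emit:
{"api": "servo_tool", "payload": {"increments": [{"x": -0.7,"y": 5,"z": 0,"rx": 0,"ry": 0,"rz": 0},{"x": -0.7,"y": 12,"z": 0,"rx": 0,"ry": 0,"rz": 0},{"x": -0.7,"y": 20,"z": 0,"rx": 0,"ry": 0,"rz": 0},{"x": -0.7,"y": 28,"z": 0,"rx": 0,"ry": 0,"rz": 0},{"x": -0.7,"y": 36,"z": 0,"rx": 0,"ry": 0,"rz": 0},{"x": -0.7,"y": 36,"z": 0,"rx": 0,"ry": 0,"rz": 0}]}}

```text
t: 13.62
eef_pos: [0.5185, 0.2576, 0.0248]
tcp_rot: [179.9, -0.1, -106.8]
ft_force: [-0.6, 0.5, -2.7]
width: 0.0556
```

Emit:
{"api": "servo_tool", "payload": {"increments": [{"x": 0,"y": 10,"z": 0,"rx": 0,"ry": 0,"rz": 0},{"x": 0,"y": 20,"z": 0,"rx": 0,"ry": 0,"rz": 0},{"x": 0,"y": 30,"z": 0,"rx": 0,"ry": 0,"rz": 0},{"x": 0,"y": 38,"z": 0,"rx": 0,"ry": 0,"rz": 0},{"x": 0,"y": 38,"z": 0,"rx": 0,"ry": 0,"rz": 0},{"x": 0,"y": 38,"z": -5,"rx": 0,"ry": 0,"rz": 0},{"x": 0,"y": 38,"z": -5,"rx": 0,"ry": 0,"rz": 0}]}}

```text
t: 14.5
eef_pos: [0.4846, 0.2692, 0.0307]
tcp_rot: [-179.9, 0.1, -106.8]
ft_force: [0.4, -0.3, -3.8]
width: 0.0555
```

```bash
python3 -c "
from h import *
d(490,-245,110,-71.4)
S=grab('side');T=grab('top');a=yel(S,(230,230,330,280));b=yel(T,(190,160,275,215));print(a,b,tri(T,b[1:],S,a[1:]))
"
```

```text
t 14.5 pos [484.6 269.2  30.7] rpy [-1.7993e+02  6.0000e-02 -1.0682e+02] F [ 0.41 -0.26 -3.78] w 0.0555
x 490.7 y -154.0 z -79.3 rz -35.4
(194.0, 280.1340206185567, 263.67525773195877) (12.0, 240.75, 170.08333333333334) (array([0.54152883, 0.23104821, 0.03735549]), np.float64(0.06780898440251104))
```

Emit:
{"api": "servo_tool", "payload": {"increments": [{"x": 0,"y": 0,"z": -25,"rx": 0,"ry": 0,"rz": 0},{"x": 0,"y": 0,"z": -60,"rx": 0,"ry": 0,"rz": 0},{"x": 30,"y": -9,"z": -79,"rx": 0,"ry": 0,"rz": -5},{"x": 75,"y": -23,"z": -79,"rx": 0,"ry": 0,"rz": -11},{"x": 125,"y": -39,"z": -79,"rx": 0,"ry": 0,"rz": -17},{"x": 175,"y": -55,"z": -79,"rx": 0,"ry": 0,"rz": -23},{"x": 225,"y": -71,"z": -79,"rx": 0,"ry": 0,"rz": -29},{"x": 270,"y": -85,"z": -79,"rx": 0,"ry": 0,"rz": -35.3}]}}

```text
t: 15.6
eef_pos: [0.4869, -0.0159, 0.1092]
tcp_rot: [-180.0, -0.0, -71.3]
ft_force: [1.1, 0.7, -3.8]
width: 0.0557
```

```bash
python3 -c "
from h import *
d(489.2,-244.1,60,-71.5)
"
```

```text
t 15.6 pos [486.9 -15.9 109.2] rpy [-1.7998e+02 -2.0000e-02 -7.1330e+01] F [ 1.13  0.71 -3.83] w 0.0557
x 216.9 y 70.9 z 49.2 rz 0.2
```

Emit:
{"api": "servo_tool", "payload": {"increments": [{"x": 45,"y": 15,"z": 0,"rx": 0,"ry": 0,"rz": 0},{"x": 90,"y": 30,"z": 0,"rx": 0,"ry": 0,"rz": 0},{"x": 135,"y": 45,"z": 0,"rx": 0,"ry": 0,"rz": 0},{"x": 180,"y": 60,"z": 10,"rx": 0,"ry": 0,"rz": 0},{"x": 214,"y": 71,"z": 30,"rx": 0,"ry": 0,"rz": 0},{"x": 214,"y": 71,"z": 49,"rx": 0,"ry": 0,"rz": 0},{"x": 214,"y": 71,"z": 49,"rx": 0,"ry": 0,"rz": 0},{"x": 214,"y": 71,"z": 49,"rx": 0,"ry": 0,"rz": 0}]}}

```text
t: 16.6
eef_pos: [0.488, -0.2394, 0.0607]
tcp_rot: [-180.0, -0.0, -71.5]
ft_force: [0.2, -0.3, -2.9]
width: 0.0556
```

```bash
python3 -c "
from h import *
d(489.2,-244.1,43,-71.5)
S=grab('side');save(S,'s7.png',(270,110,400,200),6)
"
```

```text
t 16.6 pos [ 488.  -239.4   60.7] rpy [-1.7996e+02 -4.0000e-02 -7.1490e+01] F [ 0.19 -0.28 -2.9 ] w 0.0556
x 4.8 y 0.4 z 17.7 rz 0.0
```

View pics/s7.png

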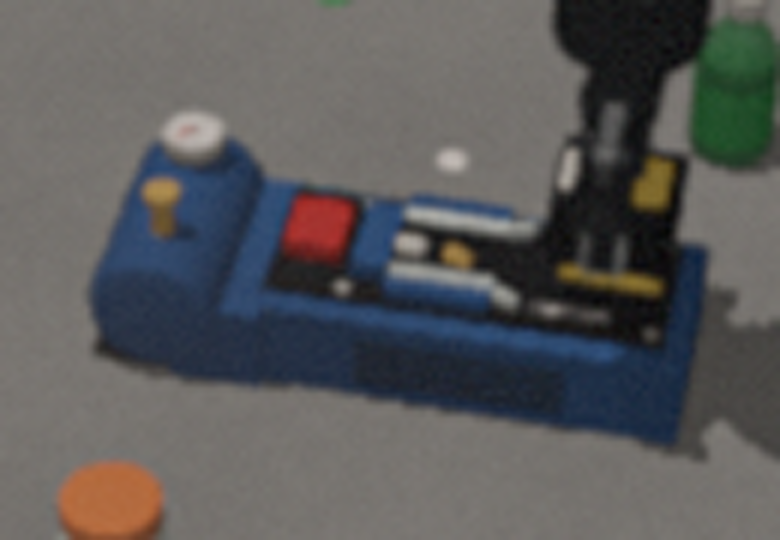

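Emit:
{"api": "servo_tool", "payload": {"increments": [{"x": 4.8,"y": 0,"z": 8,"rx": 0,"ry": 0,"rz": 0},{"x": 4.8,"y": 0,"z": 14,"rx": 0,"ry": 0,"rz": 0},{"x": 4.8,"y": 0,"z": 17,"rx": 0,"ry": 0,"rz": 0},{"x": 4.8,"y": 0,"z": 18.5,"rx": 0,"ry": 0,"rz": 0},{"x": 4.8,"y": 0,"z": 18.5,"rx": 0,"ry": 0,"rz": 0}]}}

```text
t: 17.27
eef_pos: [0.4891, -0.244, 0.0415]
tcp_rot: [180.0, 0.0, -71.5]
ft_force: [0.0, 0.1, -3.4]
width: 0.0555
```

Emit:
{"api": "servo_tool", "payload": {"increments": [{"x": 0,"y": 0,"z": 0.5,"rx": 0,"ry": 0,"rz": 0},{"x": 0,"y": 0,"z": 1,"rx": 0,"ry": 0,"rz": 0},{"x": 0,"y": 0,"z": 1,"rx": 0,"ry": 0,"rz": 0}]}}

```text
t: 17.65
eef_pos: [0.4893, -0.2441, 0.0409]
tcp_rot: [-180.0, -0.0, -71.5]
ft_force: [-0.1, 0.1, -2.1]
width: 0.0556
```

Emit:
{"api": "servo_tool", "payload": {"increments": [{"x": 0,"y": -5,"z": 0,"rx": 0,"ry": 0,"rz": 0},{"x": 0,"y": -10,"z": 0,"rx": 0,"ry": 0,"rz": 0},{"x": 0,"y": -14,"z": 0,"rx": 0,"ry": 0,"rz": 0},{"x": 0,"y": -18,"z": 0,"rx": 0,"ry": 0,"rz": 0},{"x": 0,"y": -18,"z": 0,"rx": 0,"ry": 0,"rz": 0}]}}

```text
t: 18.27
eef_pos: [0.5071, -0.2383, 0.0408]
tcp_rot: [-179.9, -0.0, -71.5]
ft_force: [0.9, 0.2, 0.3]
width: 0.0556
```

Emit:
{"api": "servo_tool", "payload": {"increments": [{"x": 0,"y": -2,"z": 0,"rx": 0,"ry": 0,"rz": 0},{"x": 0,"y": -4,"z": 0,"rx": 0,"ry": 0,"rz": 0},{"x": 0,"y": -6,"z": 0,"rx": 0,"ry": 0,"rz": 0},{"x": 0,"y": -6,"z": 0,"rx": 0,"ry": 0,"rz": 0}]}}

```text
t: 18.77
eef_pos: [0.5122, -0.2364, 0.0408]
tcp_rot: [-180.0, -0.0, -71.5]
ft_force: [0.3, 0.1, 1.6]
width: 0.0556
```

```bash
cat >> h.py <<'E'
def fc(yaw=18.5):
    s=arm.read_state();a=np.radians(yaw);F=s['ft_force'];p=np.array(s['eef_pos'])*1000-[565,-218.7,0];c,n=np.cos(a),np.sin(a)
    print('t',s['t'],'s %.1f lat %.1f z %.1f'%(p[0]*c+p[1]*n,-p[0]*n+p[1]*c,p[2]),'Fx %.1f Fy %.1f Fz %.1f'%(F[0]*c+F[1]*n,-F[0]*n+F[1]*c,F[2]),'yaw',s['tcp_rot'][2],'M',np.round(s['torque'],2),'w',s['width'])
E
python3 -c "
from h import *
fc()"
```

```text
t 18.775 s -55.7 lat -0.0 z 40.8 Fx 0.3 Fy 0.0 Fz 1.6 yaw -71.5071072376187 M [-0.1   0.26  0.05] w 0.055588874240453626
```

Emit:
{"api": "servo_tool", "payload": {"increments": [{"x": 0,"y": -2,"z": -0.4,"rx": 0,"ry": 0,"rz": 0},{"x": 0,"y": -4,"z": -0.4,"rx": 0,"ry": 0,"rz": 0},{"x": 0,"y": -6,"z": -0.4,"rx": 0,"ry": 0,"rz": 0},{"x": 0,"y": -7,"z": -0.4,"rx": 0,"ry": 0,"rz": 0},{"x": 0,"y": -7,"z": -0.4,"rx": 0,"ry": 0,"rz": 0}]}}

```text
t: 19.4
eef_pos: [0.5187, -0.2341, 0.0409]
tcp_rot: [-180.0, 0.0, -71.5]
ft_force: [0.3, 0.6, -2.1]
width: 0.0556
```

```bash
python3 -c "
from h import *
fc()"
```

```text
t 19.4 s -48.8 lat 0.1 z 40.9 Fx 0.5 Fy 0.5 Fz -2.1 yaw -71.5138162253193 M [ 0.03  0.01 -0.  ] w 0.055584003321775016
```

Emit:
{"api": "servo_tool", "payload": {"increments": [{"x": 0,"y": -2,"z": 0,"rx": 0,"ry": 0,"rz": 0},{"x": 0,"y": -4,"z": 0,"rx": 0,"ry": 0,"rz": 0},{"x": 0,"y": -6,"z": 0,"rx": 0,"ry": 0,"rz": 0},{"x": 0,"y": -6,"z": 0,"rx": 0,"ry": 0,"rz": 0}]}}

```text
t: 19.9
eef_pos: [0.5245, -0.2322, 0.0409]
tcp_rot: [-180.0, -0.0, -71.5]
ft_force: [-1.1, -0.5, -3.5]
width: 0.0555
```

```bash
python3 -c "
from h import *
fc()"
```

```text
t 19.9 s -42.8 lat 0.0 z 40.9 Fx -1.2 Fy -0.1 Fz -3.5 yaw -71.49785583813717 M [-0.1  -0.03  0.05] w 0.055496993173791864
```

Emit:
{"api": "servo_tool", "payload": {"increments": [{"x": 0,"y": -2,"z": 0,"rx": 0,"ry": 0,"rz": 0},{"x": 0,"y": -4,"z": 0,"rx": 0,"ry": 0,"rz": 0},{"x": 0,"y": -6,"z": 0,"rx": 0,"ry": 0,"rz": 0},{"x": 0,"y": -8,"z": 0,"rx": 0,"ry": 0,"rz": 0},{"x": 0,"y": -8,"z": 0,"rx": 0,"ry": 0,"rz": 0}]}}

```text
t: 20.52
eef_pos: [0.5321, -0.2298, 0.041]
tcp_rot: [-180.0, -0.0, -71.5]
ft_force: [0.5, -0.8, -3.4]
width: 0.0557
```

```bash
python3 -c "
from h import *
fc()"
```

```text
t 20.525 s -34.7 lat -0.1 z 41.0 Fx 0.2 Fy -0.9 Fz -3.4 yaw -71.50194185715043 M [-0.11 -0.09  0.04] w 0.05568816908837398
```

Emit:
{"api": "servo_tool", "payload": {"increments": [{"x": 0,"y": -2,"z": 0,"rx": 0,"ry": 0,"rz": 0},{"x": 0,"y": -4,"z": 0,"rx": 0,"ry": 0,"rz": 0},{"x": 0,"y": -6,"z": 0,"rx": 0,"ry": 0,"rz": 0},{"x": 0,"y": -8,"z": 0,"rx": 0,"ry": 0,"rz": 0},{"x": 0,"y": -8,"z": 0,"rx": 0,"ry": 0,"rz": 0}]}}

```text
t: 21.15
eef_pos: [0.5395, -0.2273, 0.0412]
tcp_rot: [-180.0, -0.0, -71.5]
ft_force: [-1.6, -1.5, -1.5]
width: 0.0554
```

```bash
python3 -c "
from h import *
fc()"
```

```text
t 21.15 s -26.9 lat -0.1 z 41.2 Fx -2.0 Fy -0.9 Fz -1.5 yaw -71.50350946330282 M [-0.42  0.34 -0.01] w 0.05539807010560603
```

Emit:
{"api": "servo_tool", "payload": {"increments": [{"x": 0,"y": -2,"z": 0,"rx": 0,"ry": 0,"rz": 0},{"x": 0,"y": -4,"z": 0,"rx": 0,"ry": 0,"rz": 0},{"x": 0,"y": -6,"z": 0,"rx": 0,"ry": 0,"rz": 0},{"x": 0,"y": -8,"z": 0,"rx": 0,"ry": 0,"rz": 0},{"x": 0,"y": -8,"z": 0,"rx": 0,"ry": 0,"rz": 0}]}}

```text
t: 21.78
eef_pos: [0.5478, -0.2246, 0.0412]
tcp_rot: [-179.9, -0.0, -71.5]
ft_force: [1.0, -0.9, -2.2]
width: 0.0555
```

```bash
python3 -c "
from h import *
fc()"
```

```text
t 21.775 s -18.2 lat -0.1 z 41.2 Fx 0.6 Fy -1.2 Fz -2.2 yaw -71.50644949578805 M [-0.21 -0.14 -0.  ] w 0.05554735077529107
```

Emit:
{"api": "servo_tool", "payload": {"increments": [{"x": 0,"y": -2,"z": 0,"rx": 0,"ry": 0,"rz": 0},{"x": 0,"y": -4,"z": 0,"rx": 0,"ry": 0,"rz": 0},{"x": 0,"y": -6,"z": 0,"rx": 0,"ry": 0,"rz": 0},{"x": 0,"y": -6,"z": 0,"rx": 0,"ry": 0,"rz": 0}]}}

```text
t: 22.28
eef_pos: [0.5531, -0.2227, 0.0411]
tcp_rot: [-180.0, -0.0, -71.5]
ft_force: [0.1, -1.5, -1.7]
width: 0.0555
```

```bash
python3 -c "
from h import *
fc()"
```

```text
t 22.275 s -12.6 lat -0.1 z 41.1 Fx -0.4 Fy -1.5 Fz -1.7 yaw -71.51017645864877 M [-0.3  -0.04 -0.01] w 0.055496699056617596
```

Emit:
{"api": "servo_tool", "payload": {"increments": [{"x": 0.3,"y": -2,"z": 0,"rx": 0,"ry": 0,"rz": 0},{"x": 0.3,"y": -4,"z": 0,"rx": 0,"ry": 0,"rz": 0},{"x": 0.3,"y": -5,"z": 0,"rx": 0,"ry": 0,"rz": 0},{"x": 0.3,"y": -5,"z": 0,"rx": 0,"ry": 0,"rz": 0}], "force": 60}}

```text
t: 22.78
eef_pos: [0.5566, -0.2214, 0.0409]
tcp_rot: [179.9, 0.1, -71.5]
ft_force: [-4.2, -1.3, 1.0]
width: 0.0554
```

```bash
python3 -c "
from h import *
fc()"
```

```text
t 22.775 s -8.8 lat 0.1 z 40.9 Fx -4.4 Fy 0.1 Fz 1.0 yaw -71.5015196748846 M [-0.28  0.87 -0.02] w 0.055363929015051105
```

Ejector met (−4.4 N). Continuing gently.

Emit:
{"api": "servo_tool", "payload": {"increments": [{"x": 0,"y": -1.5,"z": 0,"rx": 0,"ry": 0,"rz": 0},{"x": 0,"y": -3,"z": 0,"rx": 0,"ry": 0,"rz": 0},{"x": 0,"y": -4,"z": 0,"rx": 0,"ry": 0,"rz": 0},{"x": 0,"y": -4,"z": 0,"rx": 0,"ry": 0,"rz": 0}]}}

```text
t: 23.28
eef_pos: [0.5602, -0.2201, 0.0408]
tcp_rot: [179.9, 0.1, -71.5]
ft_force: [-5.0, -1.7, 1.7]
width: 0.0555
```

```bash
python3 -c "
from h import *
fc()"
```

```text
t 23.275 s -5.0 lat 0.1 z 40.8 Fx -5.2 Fy 0.0 Fz 1.7 yaw -71.49674201651038 M [-0.37  0.97  0.05] w 0.05551827419809116
```

Emit:
{"api": "servo_tool", "payload": {"increments": [{"x": 0,"y": -1.5,"z": 0,"rx": 0,"ry": 0,"rz": 0},{"x": 0,"y": -3,"z": 0,"rx": 0,"ry": 0,"rz": 0},{"x": 0,"y": -4,"z": 0,"rx": 0,"ry": 0,"rz": 0},{"x": 0,"y": -4,"z": 0,"rx": 0,"ry": 0,"rz": 0}]}}

```text
t: 23.78
eef_pos: [0.5637, -0.219, 0.0408]
tcp_rot: [179.8, 0.1, -71.5]
ft_force: [-6.6, -2.6, 1.8]
width: 0.0551
```

```bash
python3 -c "
from h import *
fc()"
```

```text
t 23.775 s -1.4 lat 0.1 z 40.8 Fx -7.1 Fy -0.4 Fz 1.8 yaw -71.49080875592247 M [-0.45  1.08 -0.01] w 0.05508832802419863
```

Emit:
{"api": "servo_tool", "payload": {"increments": [{"x": 0,"y": -0.7,"z": 0,"rx": 0,"ry": 0,"rz": 0},{"x": 0,"y": -1.5,"z": 0,"rx": 0,"ry": 0,"rz": 0},{"x": 0,"y": -1.5,"z": 0,"rx": 0,"ry": 0,"rz": 0}]}}

```text
t: 24.15
eef_pos: [0.5653, -0.2184, 0.0408]
tcp_rot: [179.9, 0.1, -71.5]
ft_force: [-3.7, -2.2, 0.6]
width: 0.0555
```

```bash
python3 -c "
from h import *
fc()"
```

```text
t 24.15 s 0.4 lat 0.1 z 40.8 Fx -4.2 Fy -0.9 Fz 0.6 yaw -71.50464695161482 M [-0.35  0.96  0.02] w 0.05547439036538256
```

Emit:
{"api": "servo_tool", "payload": {"increments": [{"x": 0,"y": -0.5,"z": 0,"rx": 0,"ry": 0,"rz": 0},{"x": 0,"y": -1,"z": 0,"rx": 0,"ry": 0,"rz": 0},{"x": 0,"y": -1,"z": 0,"rx": 0,"ry": 0,"rz": 0}]}}

```text
t: 24.52
eef_pos: [0.5657, -0.2183, 0.0407]
tcp_rot: [179.8, 0.1, -71.5]
ft_force: [-6.3, -2.2, 2.3]
width: 0.0554
```

```bash
python3 -c "
from h import *
fc()"
```

```text
t 24.525 s 0.8 lat 0.2 z 40.7 Fx -6.6 Fy -0.1 Fz 2.3 yaw -71.48252621737946 M [-0.56  1.31 -0.01] w 0.05539903224562093
```

Emit:
{"api": "servo_tool", "payload": {"increments": [{"x": 0,"y": -0.5,"z": 0,"rx": 0,"ry": 0,"rz": 0},{"x": 0,"y": -1,"z": 0,"rx": 0,"ry": 0,"rz": 0},{"x": 0,"y": -1,"z": 0,"rx": 0,"ry": 0,"rz": 0}]}}

```text
t: 24.9
eef_pos: [0.5665, -0.218, 0.0407]
tcp_rot: [179.8, 0.1, -71.5]
ft_force: [-7.3, -3.4, 1.3]
width: 0.0556
```

```bash
python3 -c "
from h import *
fc()"
```

```text
t 24.9 s 1.6 lat 0.2 z 40.7 Fx -8.0 Fy -0.9 Fz 1.3 yaw -71.48068773168025 M [-0.58  1.31 -0.01] w 0.055556630275021626
```

Emit:
{"api": "servo_tool", "payload": {"increments": [{"x": 0,"y": -0.5,"z": 0,"rx": 0,"ry": 0,"rz": 0},{"x": 0,"y": -1,"z": 0,"rx": 0,"ry": 0,"rz": 0},{"x": 0,"y": -1,"z": 0,"rx": 0,"ry": 0,"rz": 0}]}}

```text
t: 25.28
eef_pos: [0.5673, -0.2177, 0.0407]
tcp_rot: [179.8, 0.1, -71.5]
ft_force: [-6.7, -3.4, 1.8]
width: 0.0555
```

```bash
python3 -c "
from h import *
fc()"
```

```text
t 25.275 s 2.5 lat 0.2 z 40.7 Fx -7.4 Fy -1.0 Fz 1.8 yaw -71.47934637077394 M [-0.7   1.34 -0.  ] w 0.05548036847597588
```

Emit:
{"api": "servo_tool", "payload": {"increments": [{"x": 0,"y": -0.5,"z": 0,"rx": 0,"ry": 0,"rz": 0},{"x": 0,"y": -1,"z": 0,"rx": 0,"ry": 0,"rz": 0},{"x": 0,"y": -1,"z": 0,"rx": 0,"ry": 0,"rz": 0}]}}

```text
t: 25.65
eef_pos: [0.568, -0.2175, 0.0407]
tcp_rot: [179.7, 0.1, -71.5]
ft_force: [-7.7, -5.1, 2.7]
width: 0.0553
```

```bash
python3 -c "
from h import *
fc()"
```

```text
t 25.65 s 3.2 lat 0.2 z 40.7 Fx -8.9 Fy -2.4 Fz 2.7 yaw -71.47568205060624 M [-0.73  1.41 -0.03] w 0.05525182386894444
```

Emit:
{"api": "servo_tool", "payload": {"increments": [{"x": 0,"y": -0.5,"z": 0,"rx": 0,"ry": 0,"rz": 0},{"x": 0,"y": -1,"z": 0,"rx": 0,"ry": 0,"rz": 0},{"x": 0,"y": -1,"z": 0,"rx": 0,"ry": 0,"rz": 0}]}}

```text
t: 26.02
eef_pos: [0.568, -0.2174, 0.0406]
tcp_rot: [179.6, 0.1, -71.5]
ft_force: [-8.9, -4.4, 3.3]
width: 0.0558
```

```bash
python3 -c "
from h import *
fc()"
```

```text
t 26.025 s 3.3 lat 0.3 z 40.6 Fx -9.8 Fy -1.4 Fz 3.3 yaw -71.45323687616269 M [-0.86  1.79  0.04] w 0.055828019136700456
```

Emit:
{"api": "servo_tool", "payload": {"increments": [{"x": 0.3,"y": -0.5,"z": 0,"rx": 0,"ry": 0,"rz": 0},{"x": 0.3,"y": -1,"z": 0,"rx": 0,"ry": 0,"rz": 0},{"x": 0.3,"y": -1,"z": 0,"rx": 0,"ry": 0,"rz": 0}]}}

```text
t: 26.4
eef_pos: [0.568, -0.2174, 0.0405]
tcp_rot: [179.5, 0.1, -71.4]
ft_force: [-12.5, -4.8, 4.9]
width: 0.0555
```

```bash
python3 -c "
from h import *
fc()"
```

```text
t 26.4 s 3.3 lat 0.3 z 40.5 Fx -13.4 Fy -0.6 Fz 4.9 yaw -71.44267788713768 M [-0.97  2.17  0.  ] w 0.055519008164799766
```

Emit:
{"api": "servo_tool", "payload": {"increments": [{"x": 0,"y": -0.5,"z": 0,"rx": 0,"ry": 0,"rz": 0},{"x": 0,"y": -1,"z": 0,"rx": 0,"ry": 0,"rz": 0},{"x": 0,"y": -1,"z": 0,"rx": 0,"ry": 0,"rz": 0}]}}

```text
t: 26.78
eef_pos: [0.568, -0.2174, 0.0405]
tcp_rot: [179.4, 0.2, -71.4]
ft_force: [-14.0, -6.9, 6.0]
width: 0.0555
```

```bash
python3 -c "
from h import *
fc()"
```

```text
t 26.775 s 3.3 lat 0.3 z 40.5 Fx -15.4 Fy -2.1 Fz 6.0 yaw -71.42773554268518 M [-1.13  2.57  0.02] w 0.05551048396908217
```

Emit:
{"api": "servo_tool", "payload": {"increments": [{"x": 0,"y": 2,"z": 0,"rx": 0,"ry": 0,"rz": 0},{"x": 0,"y": 4,"z": 0,"rx": 0,"ry": 0,"rz": 0},{"x": 0,"y": 7,"z": 0,"rx": 0,"ry": 0,"rz": 0},{"x": 0,"y": 9,"z": 0,"rx": 0,"ry": 0,"rz": 0},{"x": 0,"y": 9,"z": 0,"rx": 0,"ry": 0,"rz": 0}]}}

```text
t: 27.4
eef_pos: [0.5653, -0.2187, 0.041]
tcp_rot: [-179.9, 0.0, -71.5]
ft_force: [-1.5, 2.6, -1.0]
width: 0.0552
```

```bash
python3 -c "
from h import *
fc()"
```

```text
t 27.4 s 0.3 lat -0.1 z 41.0 Fx -0.6 Fy 2.9 Fz -1.0 yaw -71.53495456812568 M [0.37 0.35 0.01] w 0.05521060133439594
```

Emit:
{"api": "servo_tool", "payload": {"increments": [{"x": -0.6,"y": 0.8,"z": 0,"rx": 0,"ry": 0,"rz": 0},{"x": -0.6,"y": 1.5,"z": 0,"rx": 0,"ry": 0,"rz": 0},{"x": -0.6,"y": 1.5,"z": 0,"rx": 0,"ry": 0,"rz": 0}]}}

```text
t: 27.78
eef_pos: [0.5651, -0.2189, 0.0411]
tcp_rot: [-179.8, -0.1, -71.5]
ft_force: [3.8, 3.6, -5.3]
width: 0.0554
```

```bash
python3 -c "
from h import *
fc()"
```

```text
t 27.775 s 0.1 lat -0.2 z 41.1 Fx 4.7 Fy 2.2 Fz -5.3 yaw -71.53446930681352 M [ 0.68 -0.73 -0.01] w 0.05541667754844288
```

Emit:
{"api": "servo_tool", "payload": {"increments": [{"x": -0.3,"y": -1.5,"z": 0,"rx": 0,"ry": 0,"rz": 0},{"x": -0.3,"y": -1.5,"z": 0,"rx": 0,"ry": 0,"rz": 0}], "force": 20}}

```text
t: 28.02
eef_pos: [0.5651, -0.2188, 0.0411]
tcp_rot: [-179.9, -0.1, -71.5]
ft_force: [2.8, 1.3, -3.2]
width: 0.0556
```

Emit:
{"api": "servo_tool", "payload": {"increments": [{"x": 0,"y": 0,"z": 0,"rx": 0,"ry": 0,"rz": 0},{"x": 0,"y": 0,"z": 0,"rx": 0,"ry": 0,"rz": 0},{"x": 0,"y": 0,"z": 0,"rx": 0,"ry": 0,"rz": 0},{"x": 0,"y": 0,"z": 0,"rx": 0,"ry": 0,"rz": 0},{"x": 0,"y": 0,"z": -20,"rx": 0,"ry": 0,"rz": 0},{"x": 0,"y": 0,"z": -60,"rx": 0,"ry": 0,"rz": 0},{"x": 0,"y": 0,"z": -110,"rx": 0,"ry": 0,"rz": 0},{"x": 0,"y": 0,"z": -110,"rx": 0,"ry": 0,"rz": 0}], "hand": 1}}

```text
t: 29.02
eef_pos: [0.5671, -0.2197, 0.1557]
tcp_rot: [-179.6, -0.4, -71.5]
ft_force: [-0.4, -0.1, 0.1]
width: 0.0857
```

```bash
python3 -c "
from h import *
fc()
S=grab('side');save(S,'s8.png',(270,110,400,200),6)
y=yel(S,(320,140,380,180));print(y,onz(S,y[1],y[2],.112))
"
```

```text
t 29.025 s 1.6 lat -1.6 z 155.7 Fx -0.4 Fy 0.0 Fz 0.1 yaw -71.5072069813543 M [ 0.03 -0.05  0.03] w 0.0856502190787874
(64.0, 347.65625, 141.765625) [ 0.55556436 -0.21425523  0.112     ]
```

View pics/s8.png

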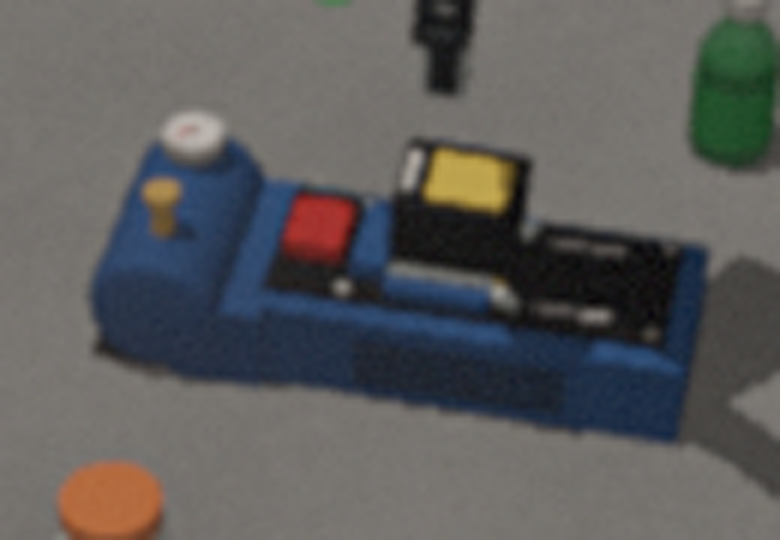

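```bash
python3 -c "
from h import *
S=grab('side');y=yel(S,(330,125,365,160));p=onz(S,y[1],y[2],.112);print(y,p)
arm.job_done()"
```

```text
(123.0, 347.4471544715447, 139.6178861788618) [ 0.56103382 -0.22272344  0.112     ]
the job is handed in; nothing more can be done
```

The battery pack is in the compressor's dovetail with the catch clicked, and the gripper has let go. I handed the job in at about 29 s; no verdict is reported.

- **What I did:** I pressed the charger's red button to its stop and the pack sprang about 10.7 mm out. I slid it out of the dovetail, carried it over and set it on the compressor's landing. Then I slid it in by small steps until it met the hard stop, at up to about 15 N.
- **Catch check:** The push force dropped near home, from about 7 to 4 N. After I eased back, a rearward pull of about 5 N did not move the pack, so the catch holds it.
- **Position check:** With the gripper open and raised clear, it read no contact force. The side picture shows the pack home between the rails and the red button up. The yellow patch measured (0.561, −0.223) m, where a pack at the estimated seat should show it.
- **Paint containers:** I kept clear of them. I did not measure their positions again after the job; the bottle is in the last picture, standing in the same place as in the earlier one.
- **What disagreed:** The fingertips touched things about 32 mm higher than the reported TCP height. I found this by feel at the button and used it as an offset from then on. The top and side cameras also differed by up to 4 mm on the buttons; I mainly used the top view.

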